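# Move a locking plug from one push-fit port to the other

## Robot

A 7-joint arm with a two-finger parallel gripper is mounted at the origin on a cart in front of the work surface, level with it; the furniture and walls round the work are solid. World frame = base frame: x ahead of the robot, y to its left, z up, the work surface at z = 0. Lengths are in m, angles in rad, forces in N, time in s.
With the tool pointing down it reaches from about 0.4 to 0.85 m from the base axis. Payload 10.4 kg.
Tool frame: the origin (TCP) lies midway between the tips of the shut fingers; the grasp point (between the pads) lies 19 mm behind it; z points along the fingers, y is the direction in which the jaws open and shut (so a half turn about z gives the same grasp; the last joint's range is limited). The gripper opens to 87 mm and grips with 3 to 60 N. Pads are 19 mm wide; open, the fingers measure 117 mm over their backs; the gripper's body (75 mm by 190 mm) begins 51 mm behind the grasp point.
Start: joints at [-1.161, 0.332, -0.065, 1.46, 0.022, 1.35, -0.088], TCP at [0.262, 0.567, 0.223] pointing down, gripper open.
Joint ranges: [-2.6, 2.6], [-0.5, 2.12], [-1.47, 1.34], [0.16, 2.42], [-1.27, 4.41], [0.06, 2.06], [-2.6, 2.6]. Speed limits (rad/s): [2.22, 2.22, 2.79, 2.79, 3.14, 3.14, 3.14].

## Interface

Orientations are given as a unit quaternion [x, y, z, w].
In Python, from bench import r gives the robot as it stands.
- The arm moves only by the tool step_arm, never from a script. Its argument "increments" is a list of rows, each a list of 2 entries, a list of its own where there are three numbers: the shift along the tool's x, y, z in m, then the turn, a rotation vector about the tool's x, y, z in rad. A call has 1 to 5 rows; each row is the pose to reach, as a shift and turn from the pose measured when the call began, along the tool's axes at that moment; what a row does not reach only later rows make up. A row lasts 1/10 s, in which the tool goes at most 50 mm and 8.59 degrees, less where a joint would pass 70% of its speed; a pose out of reach is approached as far as the arm can. A call with a gripper value outside its range is refused whole. "hand" is the closure, from -1 (fully open) to 1 (shut), so that 0 is half open, set as the call begins (left out, the last holds). The fingers move at their own pace and stop on an object; "grip_force" is the grip in N (left out, the last holds). Time passes only in rows, so rows that repeat a pose let the fingers close. It gives the time, the measured TCP pose, the force and the opening at its end, in the units of the state.
- r.read_state(): the state, without advancing time (a new reading comes with each control period).
- r.camera(name): name is "scene" or "side" or "wrist"; returns a dict with "pixels" (420x560x3 uint8, blue, green, red), "camera_matrix" (3x3 intrinsics, pixels), "extrinsics" (4x4, takes a point from camera to world coordinates). Camera axes: x right, y up, looking along -z (the intrinsics and any distortion apply to the point x, -y, -z); pixel columns grow to the right and rows downward; lengths in m; the calibration is good to about 2 mm. A picture is of the moment at which its call begins. There is no depth.
- r.close_job(): hands the job in, once; it reports no verdict.
The state is a dict: "time": time; "joint_positions": joint angles; "joint_vel": joint speeds; "joint_torque": joint torques, N m; "ee_pos": TCP position; "eef_rot": TCP orientation; "ft_force": force on the tool from outside, world axes, zero at the start; "torque": the same for the moment, N m; "width": finger opening in m.
Only numpy, scipy, OpenCV 4.12 (cv2) and the standard library are available. Lean on these libraries where they do the work, as an engineer would, in place of code of your own. Each camera call takes 0.05 s, during which the arm holds its last target.

## Task

The port with the blue collar is going into service and the one with the orange collar is being taken out. Press the tab of the blue release collar fully in so that the blanking plug springs up, pull the plug right out, and push it into the orange port until it locks there and the orange collar comes back out, then let go. Do not knock over or shove away the flask, the white-capped bottle or the stopwatch.

Things in the scene. Friction and masses are not known exactly. Their poses are not given: they have to be found in the camera images.
- blue_mouth (a point): Rim centre of the port with the blue collar, 92 mm above the bench, fixed; holds the plug at the start. Its axis leans 30 deg from vertical, roughly towards the robot. z points out along the port axis (plugs go in along -z), y is horizontal, x up and away; the collar's tab lies towards -x. Funnel mouth 24 mm wide, bore 19.8 mm from 6 mm down. Round grey body, 48 mm, from 15 mm below the rim.
- orange_mouth (a point): The same point and axes of the other, identical port, with the orange collar; empty at the start. Each unit stands on a foot plate 112 x 84 mm. The places and headings of the two units vary, and either may be the left one.
- blue_tab (a point): Centre of the pressing face of the blue collar's thumb tab, 40 mm from the port axis towards the port's -x; moves with the collar, axes as blue_mouth. Press along the port's -z. Collar: a ring 42 mm wide round the mouth, its top (and the tab's) 4 mm above the rim when out; tab 34 mm long (x), 24 mm wide, 6 mm thick.
- orange_tab (a point): The same on the orange collar.
- blue_collar (a joint): How far the blue collar is pressed in, m: 0 out, 0.006 fully in (solid stop). Sprung, 2.3 N to start, 5 N fully in. It draws back two catch teeth; from about 0.0045 on they free the plug. Hold it in about half a second while a sprung pin lifts the plug 9 mm. The raised plug is loose, and keeps the collar about 4 mm in until it is pulled out.
- orange_collar (a joint): The same for the orange collar. A plug pushed in forces the teeth apart, so the collar dips about 4 mm by itself and jumps back to 0 when the plug has locked.
- plug_grip (a point): Centre of the plug's black grip block (loose, 60 g): 30 (x) x 24 (y, grip here) x 38 mm (z); axes as the port it starts in. Stem 18 mm thick, coned tip 10 mm wide, 78 mm below this point. Locked, this point is 31 mm above the rim on the port axis; sprung up, 40 mm. To lock, push along the axis (5 to 12 N) to 29 mm (solid floor 27.5 mm); not locked, it rises again when let go.
- flask: Conical glass flask, 65 mm wide, 103 mm tall, standing behind the ports; bystander. Origin at the centre of its underside.
- white_cap_bottle: White bottle with a white cap, 50 mm wide, 100 mm tall, standing behind the ports; bystander. Origin at the centre of its underside.
- stopwatch: Flat dark stopwatch, 82 x 58 x 16 mm, lying in front of the ports; bystander. Origin at the centre of its underside.
Mind the look-alikes: they are no part of the job. Leave any green or red look-alike of the part that bears orange_mouth alone.

How it is judged:
On the way, in this order (a step that is already met when the one before it is completed fails the run):
1. with the blue collar pressed in, the plug has sprung up in the blue port (value of joint blue_collar above 0.0025 m and z of plug_grip in the frame of blue_mouth above 0.0365 m).
2. the plug has been pulled right out of the blue port (distance between plug_grip and blue_mouth above 0.095 m), for 0.1 s.
At the end, for the whole second after the job is handed in: The plug is locked in the orange port: its grip centre less than 33.5 mm above the orange mouth and within 36 mm of it, its axis within 0.12 rad of the port axis, and both collars back out (less than 1.8 mm in) (z of plug_grip in the frame of orange_mouth below 0.0335 m and distance between plug_grip and orange_mouth below 0.036 m and angle between the z axis of plug_grip and the z axis of orange_mouth, either way round below 0.12 rad and value of joint each of orange_collar, blue_collar below 0.0018 m); the robot touches nothing.
It fails at once if the flask is tipped or moved more than 40 mm (angle between flask's own z axis and vertical above 0.5 rad or distance of flask from where it was at the start of the episode above 0.04 m).
It fails at once if the white-capped bottle is tipped or moved more than 40 mm (angle between white_cap_bottle's own z axis and vertical above 0.5 rad or distance of white_cap_bottle from where it was at the start of the episode above 0.04 m).
It fails at once if the stopwatch is moved more than 40 mm (distance of stopwatch from where it was at the start of the episode above 0.04 m).
It also fails if it takes over 48 s, if anything falls off the work surface, if the arm or the gripper's body presses on something with over 40 N, if the wrist force passes 120 N, or if a joint passes its speed limit or range.

## Working session

There is one attempt and no reset: what is moved stays moved. The work goes in short steps, Python scripts to look and compute and a tool call to move; the robot and the scene stay as the last step left them, time stands still between calls to the robot, and variables do not carry over. Pictures are saved under pics/ and viewed, and the job is handed in when it is done.

Besides the shell and the picture viewer there is one more tool, called as name(argument=value, ...) on one line, values as JSON. step_arm: Moves the arm, as the interface text tells. Its arguments: {"type":"object","properties":{"increments":{"type":"array"},"hand":{"type":"number"},"grip_force":{"type":"number"}},"required":["increments"]}

```bash
ls; mkdir -p pics; cat > h.py <<'E'
import numpy as np, cv2
from bench import r
from scipy.spatial.transform import Rotation as R
def snap(n,f):
    c=r.camera(n); cv2.imwrite('pics/'+f,np.ascontiguousarray(c['pixels'])); np.savez('pics/'+f+'.npz',p=c['pixels'],K=c['camera_matrix'],E=c['extrinsics']); return c
def load(f):
    d=np.load('pics/'+f+'.npz'); return dict(pixels=d['p'],camera_matrix=d['K'],extrinsics=d['E'])
def ray(c,u,v):
    K=c['camera_matrix'];E=c['extrinsics']
    d=np.linalg.inv(K)@np.array([u,v,1.]); d=np.array([d[0],-d[1],-d[2]])
    d=E[:3,:3]@d; return E[:3,3],d/np.linalg.norm(d)
def plane(c,u,v,z):
    o,d=ray(c,u,v); return o+d*(z-o[2])/d[2]
def proj(c,p):
    E=c['extrinsics'];q=E[:3,:3].T@(np.asarray(p)-E[:3,3]); q=np.array([q[0],-q[1],-q[2]]); q=c['camera_matrix']@q; return q[:2]/q[2]
def tri(*a):
    A=np.zeros((3,3));b=np.zeros(3)
    L=[]
    for c,u,v in a:
        o,d=ray(c,u,v);M=np.eye(3)-np.outer(d,d);A+=M;b+=M@o;L.append((o,d))
    p=np.linalg.solve(A,b); return p,[np.linalg.norm(np.cross(p-o,d)) for o,d in L]
E
python3 - <<'E'
from h import *
for n in ['scene','side','wrist']:
    c=snap(n,n+'0.png'); print(n,c['extrinsics'].round(3).tolist(),c['camera_matrix'].round(1).tolist())
s=r.read_state(); print(s)
E
```

```text
pics
scene [[-0.175, 0.704, -0.688, -0.326], [-0.984, -0.139, 0.108, 0.148], [-0.02, 0.697, 0.717, 1.066], [0.0, 0.0, 0.0, 1.0]] [[477.0, 0.0, 278.2], [0.0, 477.0, 214.3], [0.0, 0.0, 1.0]]
side [[-0.99, 0.095, -0.103, 0.452], [-0.138, -0.554, 0.821, 1.023], [0.021, 0.827, 0.562, 0.82], [0.0, 0.0, 0.0, 1.0]] [[477.5, 0.0, 287.6], [0.0, 477.5, 204.4], [0.0, 0.0, 1.0]]
wrist [[0.419, -0.873, -0.248, 0.193], [0.908, 0.402, 0.117, 0.599], [-0.003, -0.274, 0.962, 0.384], [0.0, 0.0, 0.0, 1.0]] [[344.1, 0.0, 283.0], [0.0, 344.1, 207.3], [0.0, 0.0, 1.0]]
{'time': 0.15, 'joint_positions': array([-1.16061273,  0.33272498, -0.06470756,  1.46072695,  0.02158014,
        1.34991067, -0.08850564]), 'joint_vel': array([-0.00066889, -0.0035411 , -0.00039551, -0.00251626,  0.0008097 ,
        0.0001724 ,  0.00069407]), 'joint_torque': array([-2.13544563e-04, -6.23630691e+01,  2.41146341e-02, -3.90140533e+01,
       -6.12094346e-02,  3.73943383e-02,  8.83738403e-05]), 'ee_pos': array([0.26199319, 0.56711825, 0.22194804]), 'eef_rot': array([ 2.14700300e-01,  9.76679831e-01, -5.27792666e-04, -1.03625617e-04]), 'ft_force': array([ 0.17408423, -0.16365932,  0.53437268]), 'torque': array([-0.03726877,  0.02434069, -0.01582011]), 'width': 0.08700896626237743}
```

View pics/scene0.png

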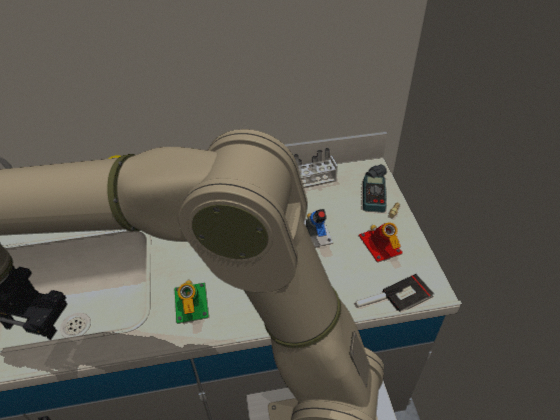

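View pics/side0.png

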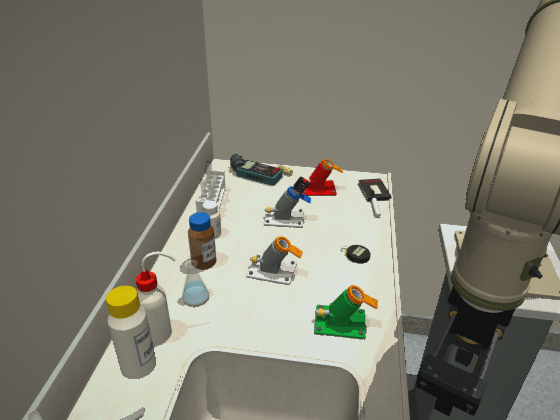

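View pics/wrist0.png

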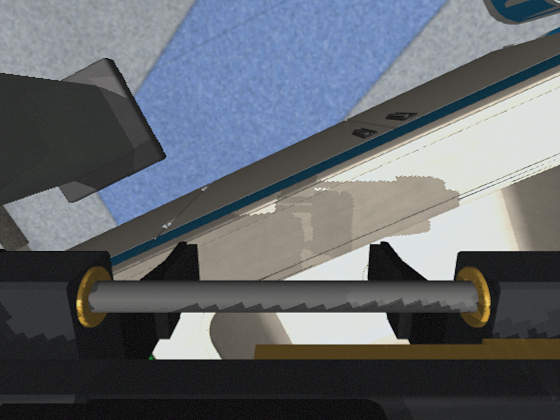

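```bash
python3 - <<'E'
from h import *
c=load('side0.png'); p=c['pixels'][165:295,225:395]
cv2.imwrite('pics/crop1.png',cv2.resize(p,None,fx=4.5,fy=4.5,interpolation=cv2.INTER_CUBIC))
for n,u,v,z in [('bluering',292,190,.09),('orangering',281,243,.092),('orange tab',292,251,.07),('watch',356,254,.01),('greenring',352,292,.09),('flask',195,300,0),('wcb',210,235,0),('redring',322,164,.09),('blueplate',284,222,0),('orplate',272,279,0)]:
    print(n,plane(c,u,v,z).round(3))
E
```

```text
bluering [ 0.583 -0.119  0.09 ]
orangering [0.577 0.126 0.092]
orange tab [0.55  0.125 0.07 ]
watch [0.39  0.038 0.01 ]
greenring [0.402 0.264 0.09 ]
flask [0.761 0.256 0.   ]
wcb [0.793 0.01  0.   ]
redring [ 0.51  -0.285  0.09 ]
blueplate [ 0.599 -0.084  0.   ]
orplate [0.594 0.157 0.   ]
```

View pics/crop1.png

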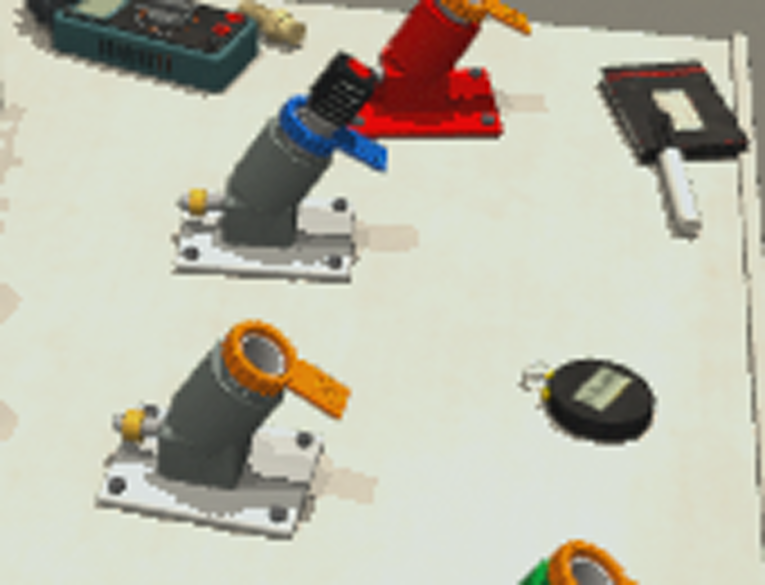

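```bash
cat >> h.py <<'E'
def rel(p,Rm):
    s=r.read_state(); Rc=R.from_quat(s['eef_rot'])
    print('shift',(Rc.inv().apply(np.asarray(p)-s['ee_pos'])).round(4).tolist(),'turn',(Rc.inv()*Rm).as_rotvec().round(4).tolist(),'t',round(s['time'],2))
def tool(yaw,tilt=np.pi/6):
    # port frame with heading: z axis leans tilt towards direction -(cos yaw, sin yaw)
    z=np.array([-np.sin(tilt)*np.cos(yaw),-np.sin(tilt)*np.sin(yaw),np.cos(tilt)]); 
    x=np.array([np.cos(tilt)*np.cos(yaw),np.cos(tilt)*np.sin(yaw),np.sin(tilt)]); y=np.cross(z,x)
    P=np.c_[x,y,z]; return P,R.from_matrix(P@np.diag([-1,1,-1]))
E
python3 - <<'E'
from h import *
rel([.58,.0,.38],tool(0,0)[1])
E
```

```text
shift [-0.5265, -0.3816, -0.1576] turn [-0.0011, -0.0002, -0.4328] t 0.15
```

step_arm(increments=[[[-0.526,-0.382,-0.158],[0,0,-0.433]],[[-0.526,-0.382,-0.158],[0,0,-0.433]],[[-0.526,-0.382,-0.158],[0,0,-0.433]],[[-0.526,-0.382,-0.158],[0,0,-0.433]],[[-0.526,-0.382,-0.158],[0,0,-0.433]]])

```text
time: 0.65
ee_pos: [0.3811, 0.3537, 0.2818]
eef_rot: [-0.0, 1.0, -0.0, -0.0]
ft_force: [0.5, -0.3, -0.1]
width: 0.0869
```

```bash
python3 - <<'E'
from h import *
print(r.read_state()['ee_pos'])
rel([.58,.0,.38],tool(0,0)[1])
E
```

```text
[0.38107089 0.35366899 0.28176637]
shift [-0.1987, -0.3539, -0.098] turn [-0.001, -0.0006, 0.0004] t 0.65
```

step_arm(increments=[[[-0.199,-0.354,-0.098],[0,0,0]],[[-0.199,-0.354,-0.098],[0,0,0]],[[-0.199,-0.354,-0.098],[0,0,0]],[[-0.199,-0.354,-0.098],[0,0,0]],[[-0.199,-0.354,-0.098],[0,0,0]]])

```text
time: 1.15
ee_pos: [0.4999, 0.1418, 0.3407]
eef_rot: [-0.0, 1.0, -0.0, -0.0]
ft_force: [0.9, 1.0, -0.6]
width: 0.0867
```

step_arm(increments=[[[-0.07,-0.125,-0.035],[0,0,0]],[[-0.07,-0.125,-0.035],[0,0,0]],[[-0.07,-0.125,-0.035],[0,0,0]],[[-0.07,-0.125,-0.035],[0,0,0]]])

```text
time: 1.55
ee_pos: [0.5718, 0.0095, 0.3767]
eef_rot: [0.005, 1.0, -0.002, 0.001]
ft_force: [-0.6, -0.3, -0.5]
width: 0.0871
```

```bash
python3 - <<'E'
from h import *
print(r.read_state()['ee_pos'])
for n in ['scene','wrist','side']: snap(n,n+'1.png')
E
```

```text
[0.57178402 0.00954207 0.37669414]
```

View pics/wrist1.png

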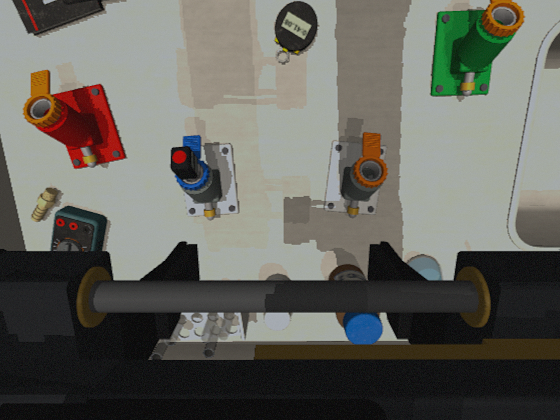

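View pics/scene1.png

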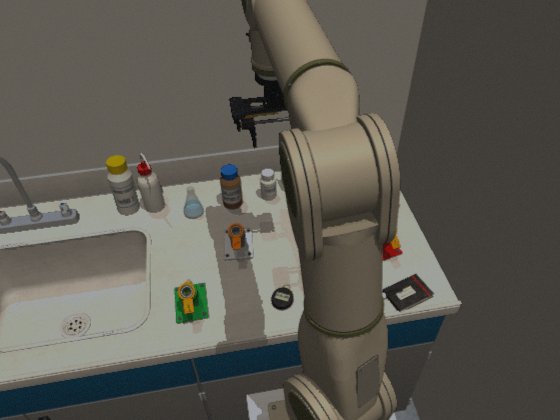

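View pics/side1.png

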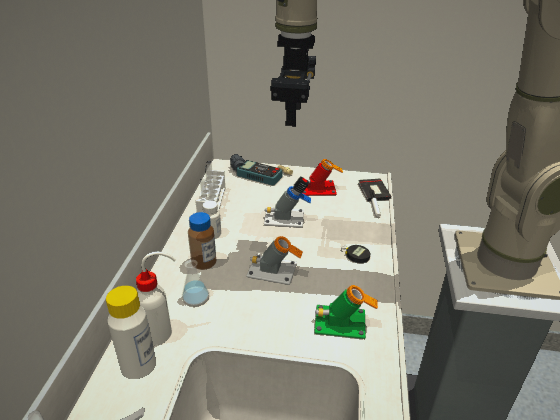

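```bash
python3 - <<'E'
from h import *
c=load('wrist1.png'); p=c['pixels']
a=cv2.resize(p[125:225,160:260],None,fx=4,fy=4,interpolation=cv2.INTER_CUBIC);b=cv2.resize(p[125:225,310:410],None,fx=4,fy=4,interpolation=cv2.INTER_CUBIC)
cv2.imwrite('pics/crop2.png',np.hstack([a,b]))
h=cv2.cvtColor(p,cv2.COLOR_BGR2HSV)
for n,lo,hi,roi in [('blue',(100,120,50),(125,255,255),(160,125,260,225)),('orange',(8,150,90),(22,255,255),(310,125,410,200))]:
    m=cv2.inRange(h,lo,hi); k=np.zeros_like(m); k[roi[1]:roi[3],roi[0]:roi[2]]=m[roi[1]:roi[3],roi[0]:roi[2]]
    for x in cv2.findContours(k,cv2.RETR_EXTERNAL,cv2.CHAIN_APPROX_NONE)[0]:
        if len(x)>15: print(n,cv2.boundingRect(x),cv2.minAreaRect(x))
    print('\n'.join(''.join('#' if q else '.' for q in row[roi[0]:roi[2]]) for row in k[roi[1]:roi[3]][::1]) if 0 else '')
E
```

```text
blue (175, 135, 35, 55) ((192.0, 162.0), (34.0, 54.0), 0.0)

orange (354, 132, 34, 56) ((372.4594421386719, 160.24325561523438), (32.879798889160156, 54.909263610839844), 9.462322235107422)
```

View pics/crop2.png

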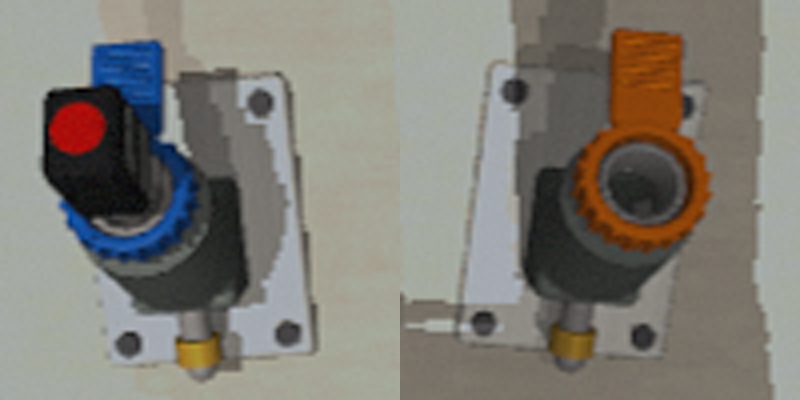

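```bash
python3 - <<'E'
from h import *
c=load('wrist1.png')
def P(x,y,o,z): return plane(c,o[0]+x/4-.5,o[1]+y/4-.5,z)
for n,o,ring,tab,bol in [('blue',(160,125),(133,196),(126,41),[((260,103),(288,332)),((129,343),(288,332))]),('orange',(310-100,125),(643,183),(646,33),[((514,91),(484,322)),((686,105),(642,336)),((484,322),(642,336)),((514,91),(686,105))])]:
    r0=P(*ring,o,.0955); t0=P(*tab,o,.067); d=r0-t0
    print(n,r0.round(4),t0.round(4),'horiz',np.hypot(d[0],d[1]).round(4),'(49.4 mm expected) yaw',np.degrees(np.arctan2(d[1],d[0])))
    for a,b in bol:
        q=P(*a,o,.012);w=P(*b,o,.012);e=w-q;print('  bolt',q.round(3),w.round(3),np.linalg.norm(e).round(4),np.degrees(np.arctan2(e[1],e[0])).round(1))
# side view check
s=load('side1.png')
print(r.read_state()['joint_positions'].round(2))
E
```

```text
blue [ 0.5752 -0.1052  0.0955] [ 0.5276 -0.1112  0.067 ] horiz 0.0479 (49.4 mm expected) yaw 7.196673518098772
  bolt [ 0.555 -0.077  0.012] [ 0.645 -0.07   0.012] 0.0907 4.1
  bolt [ 0.649 -0.134  0.012] [ 0.645 -0.07   0.012] 0.0638 93.9
orange [0.5719 0.1255 0.0955] [0.5261 0.1304 0.067 ] horiz 0.046 (49.4 mm expected) yaw -6.101533755235254
  bolt [0.551 0.095 0.012] [0.642 0.087 0.012] 0.0911 -5.3
  bolt [0.557 0.161 0.012] [0.648 0.15  0.012] 0.0918 -6.8
  bolt [0.642 0.087 0.012] [0.648 0.15  0.012] 0.0632 84.5
  bolt [0.551 0.095 0.012] [0.557 0.161 0.012] 0.0656 85.1
[-0.43  0.18  0.39  1.35 -0.07  1.62  1.51]
```

```bash
python3 - <<'E'
from h import *
c=load('wrist1.png')
d=plane(c,160+77/4-.5,125+128/4-.5,.1353); print('red dot',d, 'mouth from it',)
y=np.radians(4.5);P,T=tool(y); print(d-.05*P[:,2], 'ring->', np.array([.5752,-.1052,.0955])-.004*P[:,2])
m=np.array([.577,-.105,.092]); rel(m+P@[-.042,0,.09],T)
E
```

```text
red dot [ 0.54781514 -0.10932454  0.1353    ] mouth from it
[ 0.57273808 -0.10736306  0.09199873] ring-> [ 0.57719383 -0.10504308  0.0920359 ]
shift [0.0737, -0.1286, 0.2264] turn [-0.0208, -0.5247, -0.076] t 1.7
```

step_arm(increments=[[[0.074,-0.129,0.05],[-0.021,-0.525,-0.076]],[[0.074,-0.129,0.12],[-0.021,-0.525,-0.076]],[[0.074,-0.129,0.226],[-0.021,-0.525,-0.076]],[[0.074,-0.129,0.226],[-0.021,-0.525,-0.076]],[[0.074,-0.129,0.226],[-0.021,-0.525,-0.076]]], hand=1)

```text
time: 2.2
ee_pos: [0.5068, -0.089, 0.2069]
eef_rot: [-0.039, 0.964, 0.012, 0.262]
ft_force: [0.9, -0.3, -1.2]
width: 0.0552
```

step_arm(increments=[[[0,0,0],[0,0,0]]])

```text
time: 2.3
ee_pos: [0.5009, -0.0883, 0.1995]
eef_rot: [-0.039, 0.965, 0.013, 0.257]
ft_force: [0.2, 0.2, 0.1]
width: 0.0469
```

```bash
python3 - <<'E'
from h import *
print(r.read_state()['ee_pos'])
y=np.radians(4.5);P,T=tool(y)
m=np.array([.577,-.105,.092]); rel(m+P@[-.042,0,.09],T)
c=snap('wrist','wrist2.png')
E
```

```text
[ 0.50092806 -0.08829479  0.19951139]
shift [0.0311, -0.0228, 0.0403] turn [0.0064, -0.0025, 0.0014] t 2.3
```

View pics/wrist2.png

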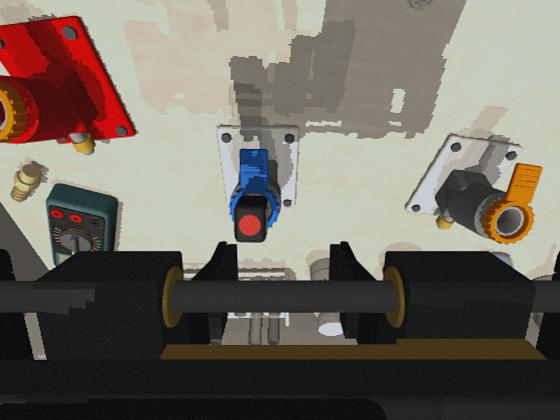

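```bash
python3 - <<'E'
from h import *
c=load('wrist2.png'); p=c['pixels']
cv2.imwrite('pics/crop3.png',cv2.resize(p[115:255,200:310],None,fx=4,fy=4,interpolation=cv2.INTER_CUBIC))
E
```

```text
(no output)
```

View pics/crop3.png

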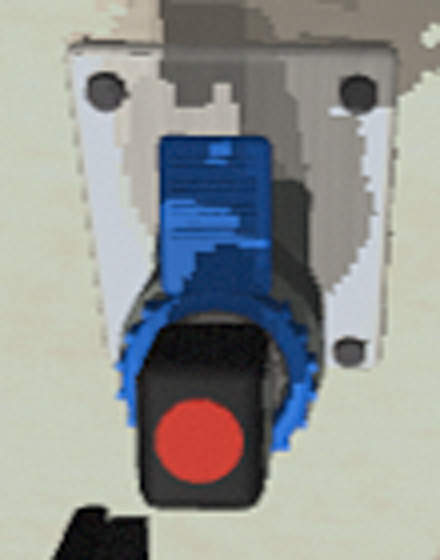

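```bash
cat > fit.py <<'E'
from h import *
from scipy.optimize import least_squares
def fit(obs,m0,zfree=False):
    # obs: list of (cam, uv, port-frame pt)
    def f(v):
        P,_=tool(v[2]); m=np.array([v[0],v[1],.092+(v[3] if zfree else 0)])
        return np.concatenate([proj(c,m+P@np.array(q))-uv for c,uv,q in obs])
    s=least_squares(f,list(m0)+([0] if zfree else []))
    return s.x,s.fun.reshape(-1,2)
E
python3 - <<'E'
from fit import *
c2=load('wrist2.png');c1=load('wrist1.png')
o2=lambda x,y:np.array([200+x/4-.4,115+y/4-.4]); o1=lambda x,y:np.array([160+x/4-.4,125+y/4-.4])
F=[(-.057,-.012,.004),(-.057,.012,.004),(0,0,.05)]
A=[(c2,o2(160,138)),(c2,o2(271,138)),(c2,o2(200,441))]
B=[(c1,o1(93,43)),(c1,o1(160,40)),(c1,o1(77,128))]
# image left = world -y -> port -y
for L in (A,B,A+B):
    for zf in (0,1):
        x,e=fit([(c,u,q) for (c,u),q in zip(L,F*2)],[.577,-.105,.07],zf); print(x[:2].round(4),np.degrees(x[2]).round(2),x[3:].round(4),e.round(1).tolist())
for a in [(105,91),(358,91),(349,351)]: print(plane(c2,*o2(*a),.012))
E
```

```text
[ 0.5779 -0.1068] 3.66 [] [[-0.6, -2.5], [0.5, -2.0], [0.1, 5.2]]
[ 0.5942 -0.1079] 3.24 [-0.0191] [[0.5, -0.4], [-0.7, 0.2], [0.2, 0.2]]
[ 0.5768 -0.1081] 3.16 [] [[-0.6, -1.7], [0.4, -2.0], [0.1, 3.3]]
[ 0.5842 -0.1338] -1.48 [-0.0794] [[0.5, -0.9], [-1.0, 0.2], [0.4, 0.6]]
[ 0.5774 -0.1072] 3.5 [] [[-0.9, -3.0], [0.3, -2.5], [-0.3, 4.7], [-0.1, -1.1], [0.9, -1.6], [0.8, 3.9]]
[ 0.578  -0.1073] 3.45 [-0.0012] [[-0.9, -3.2], [0.1, -2.7], [-0.4, 4.1], [0.1, -0.7], [1.0, -1.1], [1.0, 4.3]]
[ 0.55720993 -0.14009077  0.012     ]
[ 0.55205811 -0.07691656  0.012     ]
[ 0.64388745 -0.07076423  0.012     ]
```

```bash
python3 - <<'E'
from fit import *
s=load('side0.png')
p=s['pixels']
cv2.imwrite('pics/crop4.png',cv2.resize(p[172:232,255:325],None,fx=8,fy=8,interpolation=cv2.INTER_CUBIC))
c2=load('wrist2.png')
c1=load('wrist1.png')
dot=(225+357/4.5-.4,165+67/4.5-.4)
print(tri((s,*dot),(c2,249.6,224.9),(c1,178.9,156.6)),tri((s,*dot),(c2,249.6,224.9)),tri((s,*dot),(c1,178.9,156.6)))
E
```

```text
(array([ 0.54854233, -0.10901575,  0.13438844]), [np.float64(0.0006592125980244376), np.float64(0.0004907646008990594), np.float64(0.0006450062072899536)]) (array([ 0.54891672, -0.10876236,  0.13427946]), [np.float64(0.0004357168328969948), np.float64(0.00043571683289706084)]) (array([ 0.54866086, -0.10952871,  0.13415216]), [np.float64(0.0005736936349942398), np.float64(0.000573693634993854)])
```

View pics/crop4.png

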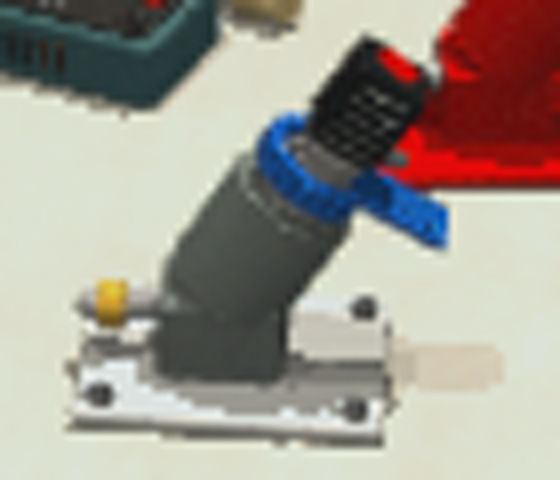

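```bash
python3 - <<'E'
from fit import *
s=load('side0.png');c2=load('wrist2.png');c1=load('wrist1.png')
for a,b,cc in [((447,206),(239.6,149.1),(182.9,135.4)),((437,243),(267.4,149.1),(199.6,134.6))]:
    u=(255+a[0]/8-.45,172+a[1]/8-.45)
    print(tri((s,*u),(c2,*b),(c1,*cc)),tri((c2,*b),(c1,*cc)))
P,_=tool(np.radians(4))
m=np.array([.5486,-.109,.1343])-.05*P[:,2]; print('mouth',m,[ (m+P@np.array([-.057,k*.012,.004])).round(4) for k in(-1,1)])
E
```

```text
(array([ 0.52860649, -0.12151775,  0.06923512]), [np.float64(0.0006657169660751036), np.float64(0.00038533441332776544), np.float64(0.0003497823459568143)]) (array([ 0.52822448, -0.12144897,  0.06924552]), [np.float64(0.00012214670462239424), np.float64(0.0001221467046223695)])
(array([ 0.52858787, -0.09902056,  0.06766863]), [np.float64(0.001985104698750129), np.float64(0.0011391251189006618), np.float64(0.0012569914319216877)]) (array([ 0.52719012, -0.09882508,  0.06839083]), [np.float64(0.0005163928726845712), np.float64(0.000516392872684538)])
mouth [ 0.5735391  -0.10725609  0.09099873] [array([ 0.5231, -0.1228,  0.066 ]), array([ 0.5215, -0.0989,  0.066 ])]
```

```bash
python3 - <<'E'
from h import *
P,T=tool(np.radians(4))
t=np.array([.540,-.1095,.0765]); rel(t+.02*P[:,2],T)
E
```

```text
shift [0.0337, -0.0253, 0.107] turn [0.0106, 0.0016, 0.0099] t 2.35
```

step_arm(increments=[[[0.034,-0.025,0.02],[0.011,0,0.01]],[[0.034,-0.025,0.05],[0.011,0,0.01]],[[0.034,-0.025,0.08],[0.011,0,0.01]],[[0.034,-0.025,0.107],[0.011,0,0.01]],[[0.034,-0.025,0.107],[0.011,0,0.01]]], hand=1)

```text
time: 2.85
ee_pos: [0.5311, -0.1079, 0.0926]
eef_rot: [-0.036, 0.965, 0.008, 0.258]
ft_force: [-0.5, 0.2, 0.1]
width: 0.0049
```

```bash
python3 - <<'E'
from h import *
print(r.read_state()['width'])
P,T=tool(np.radians(4))
t=np.array([.540,-.1095,.0765]); rel(t,T)
c=snap('wrist','wrist3.png');c=snap('side','side3.png')
p=c['pixels'];a=cv2.resize(p[152:242,235:345],None,fx=4,fy=4,interpolation=cv2.INTER_CUBIC);cv2.imwrite('pics/crop5.png',a)
E
```

```text
0.004924471447828034
shift [0.0005, -0.0022, 0.0183] turn [-0.0, -0.0012, 0.0043] t 2.85
```

View pics/wrist3.png

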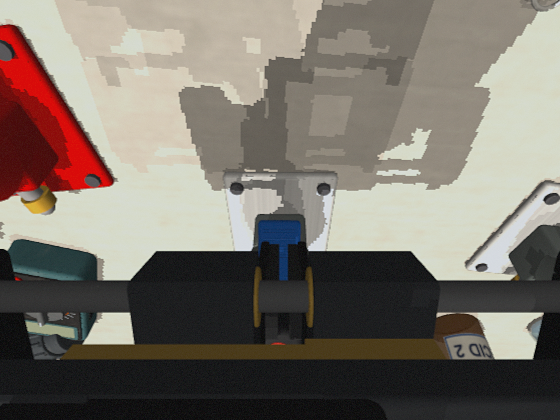

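View pics/crop5.png

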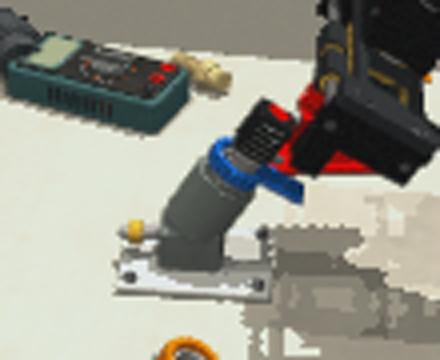

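step_arm(increments=[[[0,-0.002,0.006],[0,0,0]],[[0,-0.002,0.012],[0,0,0]],[[0,-0.002,0.015],[0,0,0]]])

```text
time: 3.25
ee_pos: [0.5396, -0.1092, 0.0837]
eef_rot: [-0.036, 0.965, 0.01, 0.261]
ft_force: [-0.5, -0.2, -0.1]
width: 0.0005
```

step_arm(increments=[[[0,0,0.002],[0,0,0]],[[0,0,0.004],[0,0,0]]])

```text
time: 3.45
ee_pos: [0.5427, -0.1085, 0.0819]
eef_rot: [-0.036, 0.964, 0.011, 0.262]
ft_force: [0.5, -0.5, 0.3]
width: 0.0003
```

step_arm(increments=[[[0,0,0.002],[0,0,0]],[[0,0,0.004],[0,0,0]]])

```text
time: 3.65
ee_pos: [0.5453, -0.1082, 0.0792]
eef_rot: [-0.036, 0.964, 0.011, 0.262]
ft_force: [-0.3, 0.8, 2.5]
width: 0.0007
```

step_arm(increments=[[[0.004,0,-0.001],[0,0,0]],[[0.004,0,0.003],[0,0,0]],[[0.004,0,0.005],[0,0,0]]])

```text
time: 3.95
ee_pos: [0.5441, -0.1086, 0.0727]
eef_rot: [-0.036, 0.964, 0.011, 0.262]
ft_force: [-2.7, -0.9, 3.5]
width: 0.0003
```

```bash
python3 - <<'E'
from h import *
P,T=tool(np.radians(4))
s=r.read_state();print((P.T@(s['ee_pos']-np.array([.575,-.107,.0915]))).round(4),P.T@s['ft_force'])
E
```

```text
[-0.0362  0.0006 -0.0008] [-0.5969862  -0.6732644   4.43872499]
```

step_arm(increments=[[[0.002,0,0.002],[0,0,0]],[[0.002,0,0.004],[0,0,0]],[[0.002,0,0.004],[0,0,0]]])

```text
time: 4.25
ee_pos: [0.5453, -0.1086, 0.0701]
eef_rot: [-0.035, 0.964, 0.012, 0.264]
ft_force: [-38.2, 4.1, 54.3]
width: 0.0008
```

```bash
python3 - <<'E'
from h import *
P,T=tool(np.radians(4))
s=r.read_state();print((P.T@(s['ee_pos']-np.array([.575,-.107,.0915]))).round(4),P.T@s['ft_force'])
E
```

```text
[-0.0365  0.0004 -0.0037] [-5.61729201  6.77143227 65.91696155]
```

step_arm(increments=[[[0,0,-0.0005],[0,0,0]],[[0,0,-0.0005],[0,0,0]],[[0,0,-0.0005],[0,0,0]]])

```text
time: 4.55
ee_pos: [0.5448, -0.1086, 0.0711]
eef_rot: [-0.035, 0.964, 0.013, 0.264]
ft_force: [-21.8, 1.7, 28.4]
width: 0.0003
```

```bash
python3 - <<'E'
from h import *
P,T=tool(np.radians(4))
s=r.read_state();print((P.T@(s['ee_pos']-np.array([.575,-.107,.0915]))).round(4),P.T@s['ft_force'])
c=snap('side','side4.png')
p=c['pixels'];a=cv2.resize(p[152:242,235:345],None,fx=5,fy=5,interpolation=cv2.INTER_CUBIC);cv2.imwrite('pics/crop6.png',a)
E
```

```text
[-0.0364  0.0005 -0.0026] [-4.55920476  3.16988265 35.38386225]
```

View pics/crop6.png

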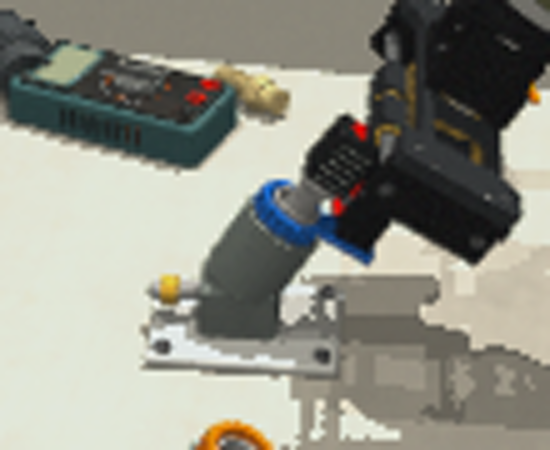

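step_arm(increments=[[[0,0,-0.01],[0,0,0]],[[0.003,0,-0.04],[0,0,0]],[[0.003,0,-0.08],[0,0,0]],[[0.003,0,-0.11],[0,0,0]],[[0.003,0,-0.11],[0,0,0]]])

```text
time: 5.1
ee_pos: [0.487, -0.1147, 0.1693]
eef_rot: [-0.034, 0.963, 0.013, 0.268]
ft_force: [0.5, 0.3, 0.0]
width: 0.0004
```

```bash
python3 - <<'E'
from h import *
P,T=tool(np.radians(4))
s=r.read_state();print((P.T@(s['ee_pos']-np.array([.575,-.107,.0915]))).round(4),P.T@s['ft_force'])
c=snap('wrist','wrist5.png');
a=cv2.resize(c['pixels'][125:265,210:350],None,fx=4,fy=4,interpolation=cv2.INTER_CUBIC)
c=snap('side','side5.png')
p=c['pixels'];b=cv2.resize(p[162:232,255:325],None,fx=5,fy=5,interpolation=cv2.INTER_CUBIC);cv2.imwrite('pics/crop7.png',b);cv2.imwrite('pics/crop8.png',a)
E
```

```text
[-0.0376 -0.0015  0.1115] [ 0.46601269  0.27285105 -0.22684791]
```

View pics/crop7.png

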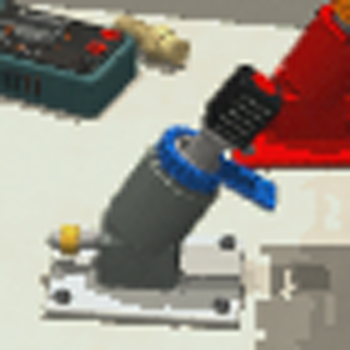

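View pics/crop8.png

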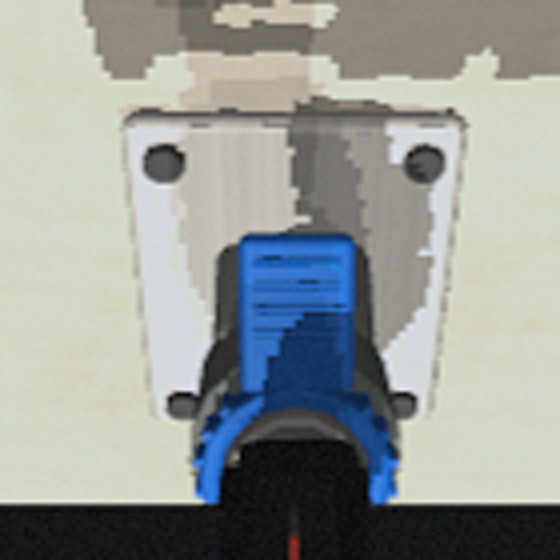

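```bash
python3 - <<'E'
from h import *
c=load('wrist5.png'); P,T=tool(np.radians(4)); m=np.array([.575,-.107,.0915])
o=lambda x,y:(210+x/4-.4,125+y/4-.4)
for n,x,y,z in [('ring',296,470,.095),('tabend',296.5,236,.064),('bolt',164,162,.012),('bolt',425,162,.012),('boltb',184,404,.012),('boltb',403,404,.012)]:
    q=plane(c,*o(x,y),z); print(n,q.round(4),(P.T@(q-m)).round(4))
print(np.linalg.inv(R.from_quat(r.read_state()['eef_rot']).as_matrix())@(c['extrinsics'][:3,3]-r.read_state()['ee_pos']))
s=load('side5.png')
print(plane(s,307,178.2,.092+.059*.866))
rel(m+[0,-.001,0]+P@[0,0,.075+.04-.019],T)
E
```

```text
ring [ 0.5679 -0.1075  0.095 ] [-0.0044 -0.      0.0066]
tabend [ 0.5303 -0.11    0.064 ] [-0.0525  0.0001 -0.0014]
bolt [ 0.5565 -0.1399  0.012 ] [-0.0578 -0.0315 -0.0585]
bolt [ 0.5522 -0.0768  0.012 ] [-0.0577  0.0317 -0.0585]
boltb [ 0.6474 -0.1338  0.012 ] [ 0.0212 -0.0318 -0.104 ]
boltb [ 0.6432 -0.0702  0.012 ] [ 0.0214  0.0319 -0.1041]
[ 0.07375684 -0.00028649 -0.16560144]
[ 0.54039194 -0.10314394  0.143094  ]
shift [-0.0398, -0.0006, 0.0125] turn [0.0085, 0.0133, -0.0009] t 5.2
```

step_arm(increments=[[[-0.02,0,0],[0.008,0.013,0]],[[-0.04,0,0.005],[0.008,0.013,0]],[[-0.04,0,0.012],[0.008,0.013,0]],[[-0.04,0,0.012],[0.008,0.013,0]],[[-0.04,0,0.012],[0.008,0.013,0]]], hand=-1)

```text
time: 5.7
ee_pos: [0.5256, -0.1106, 0.1732]
eef_rot: [-0.033, 0.966, 0.009, 0.257]
ft_force: [0.2, -0.1, 0.0]
width: 0.0323
```

step_arm(increments=[[[0,0,0],[0,0,0]],[[0,0,0],[0,0,0]]])

```text
time: 5.9
ee_pos: [0.5249, -0.1107, 0.1726]
eef_rot: [-0.033, 0.966, 0.009, 0.257]
ft_force: [0.1, -0.5, 0.8]
width: 0.0485
```

```bash
python3 - <<'E'
from h import *
P,T=tool(np.radians(4)); m=np.array([.575,-.107,.0915])
print(r.read_state()['width'],r.read_state()['ee_pos'])
c=snap('wrist','wrist6.png')
rel(m+P@[0,0,.021],T)
E
```

```text
0.048456569882506705 [ 0.5248768  -0.11066943  0.17255322]
shift [-0.0029, 0.0002, 0.0745] turn [0.0007, -0.0036, -0.0012] t 5.95
```

View pics/wrist6.png

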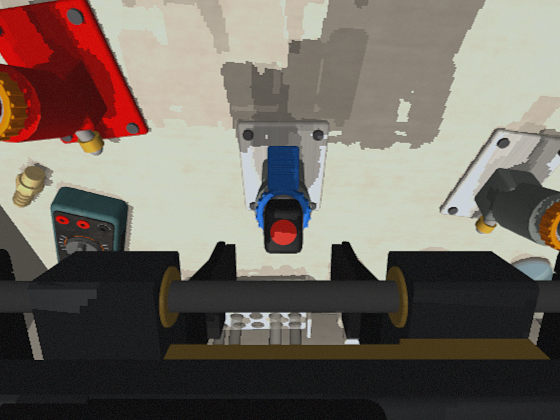

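step_arm(increments=[[[-0.003,0,0.01],[0,0,0]],[[-0.003,0,0.03],[0,0,0]],[[-0.003,0,0.05],[0,0,0]],[[-0.003,0,0.07],[0,0,0]],[[-0.003,0,0.075],[0,0,0]]])

```text
time: 6.45
ee_pos: [0.5647, -0.1077, 0.1077]
eef_rot: [-0.034, 0.966, 0.009, 0.256]
ft_force: [-0.2, -0.2, 0.1]
width: 0.0856
```

step_arm(increments=[[[0,0,0.0],[0,0,0]]])

```text
time: 6.55
ee_pos: [0.5644, -0.1076, 0.107]
eef_rot: [-0.034, 0.966, 0.009, 0.255]
ft_force: [-0.0, -0.1, -0.4]
width: 0.0861
```

```bash
python3 - <<'E'
from h import *
P,T=tool(np.radians(4)); m=np.array([.575,-.107,.0915])
s=r.read_state();print(s['width'],P.T@(s['ee_pos']-m))
rel(m+P@[0,0,.021],T)
c=snap('side','side7.png')
p=c['pixels'];b=cv2.resize(p[142:242,235:345],None,fx=5,fy=5,interpolation=cv2.INTER_CUBIC);cv2.imwrite('pics/crop9.png',b)
E
```

```text
0.08611587543078295 [-0.00144483  0.00015728  0.01869839]
shift [-0.0014, -0.0002, -0.0023] turn [-0.0002, -0.0067, -0.0001] t 6.55
```

View pics/crop9.png

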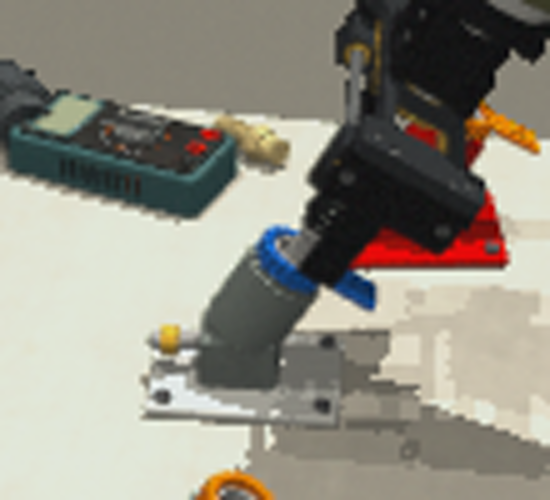

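step_arm(increments=[[[-0.001,0,-0.002],[0,-0.007,0]],[[-0.001,0,-0.002],[0,-0.007,0]],[[-0.001,0,-0.002],[0,-0.007,0]],[[-0.001,0,-0.002],[0,-0.007,0]],[[-0.001,0,-0.002],[0,-0.007,0]]], hand=1, grip_force=45)

```text
time: 7.1
ee_pos: [0.5643, -0.1076, 0.1097]
eef_rot: [-0.034, 0.965, 0.009, 0.259]
ft_force: [0.5, 0.3, -1.2]
width: 0.0549
```

step_arm(increments=[[[0,0,0],[0,0,0]],[[0,0,0],[0,0,0]],[[0,0,0],[0,0,0]],[[0,0,0],[0,0,0]]])

```text
time: 7.5
ee_pos: [0.5643, -0.1077, 0.1097]
eef_rot: [-0.034, 0.965, 0.009, 0.259]
ft_force: [0.0, -1.1, 0.1]
width: 0.0239
```

```bash
python3 - <<'E'
from h import *
P,T=tool(np.radians(4)); m=np.array([.575,-.107,.0915])
s=r.read_state();print(s['width'],P.T@(s['ee_pos']-m),s['ft_force'])
rel(m+P@[0,0,.021],T)
E
```

```text
0.023864290114211983 [-2.07090341e-04  5.02304708e-05  2.11048570e-02] [ 0.04634695 -1.12391346  0.05790711]
shift [-0.0002, -0.0001, 0.0001] turn [-0.0, 0.001, -0.0003] t 7.5
```

step_arm(increments=[[[0,0,-0.01],[0,0,0]],[[0,0,-0.03],[0,0,0]],[[0,0,-0.05],[0,0,0]],[[0,0,-0.075],[0,0,0]],[[0,0,-0.1],[0,0,0]]])

```text
time: 8.0
ee_pos: [0.5135, -0.1114, 0.1968]
eef_rot: [-0.033, 0.965, 0.009, 0.259]
ft_force: [0.3, -0.4, -1.1]
width: 0.0238
```

step_arm(increments=[[[0,0,-0.03],[0,0,0]],[[0,0,-0.03],[0,0,0]],[[0,0,-0.03],[0,0,0]]])

```text
time: 8.3
ee_pos: [0.4986, -0.1125, 0.2231]
eef_rot: [-0.033, 0.965, 0.009, 0.26]
ft_force: [-1.3, -0.2, -0.5]
width: 0.0238
```

```bash
python3 - <<'E'
from h import *
P,T=tool(np.radians(4)); m=np.array([.575,-.107,.0915])
s=r.read_state();print(s['width'],P.T@(s['ee_pos']-m),s['ft_force'])
c=snap('wrist','wrist8.png');c=snap('side','side8.png')
E
```

```text
0.023801019681312943 [-0.00049074 -0.00016285  0.15225473] [-1.25087771 -0.24405846 -0.46702519]
```

View pics/wrist8.png

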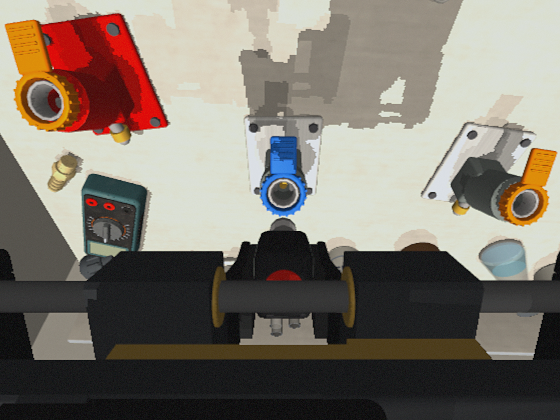

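View pics/side8.png

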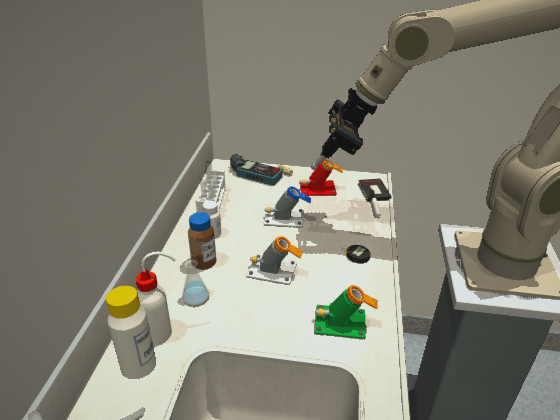

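```bash
python3 - <<'E'
from h import *
P,T=tool(np.radians(-5.5)); m=np.array([.5747,.1256,.0915])
rel(m+P@[0,0,.152],T)
E
```

```text
shift [-0.0161, 0.2445, 0.0075] turn [0.0823, -0.0009, 0.1434] t 8.4
```

step_arm(increments=[[[-0.016,0.2445,0.0075],[0.082,-0.001,0.143]],[[-0.016,0.2445,0.0075],[0.082,-0.001,0.143]],[[-0.016,0.2445,0.0075],[0.082,-0.001,0.143]],[[-0.016,0.2445,0.0075],[0.082,-0.001,0.143]],[[-0.016,0.2445,0.0075],[0.082,-0.001,0.143]]])

```text
time: 8.9
ee_pos: [0.4983, 0.1091, 0.2216]
eef_rot: [0.046, 0.965, -0.012, 0.258]
ft_force: [0.3, -0.1, 0.0]
width: 0.0241
```

```bash
python3 - <<'E'
from h import *
P,T=tool(np.radians(-5.5)); m=np.array([.5747,.1256,.0915])
rel(m+P@[0,0,.152],T)
E
```

```text
shift [0.0006, 0.0238, -0.0022] turn [0.0001, -0.0021, 0.0008] t 8.9
```

step_arm(increments=[[[0,0.024,-0.002],[0,-0.002,0]],[[0,0.024,-0.002],[0,-0.002,0]],[[0,0.024,-0.002],[0,-0.002,0]]])

```text
time: 9.2
ee_pos: [0.4993, 0.133, 0.2215]
eef_rot: [0.045, 0.965, -0.013, 0.257]
ft_force: [-0.4, 0.3, -1.3]
width: 0.024
```

```bash
python3 - <<'E'
from h import *
P,T=tool(np.radians(-5.5)); m=np.array([.5747,.1256,.0915])
rel(m+P@[0,0,.152],T)
c=snap('wrist','wrist9.png')
b=load('wrist8.png')
cv2.imwrite('pics/crop10.png',np.hstack([cv2.resize(q['pixels'][105:255,220:350],None,fx=3,fy=3,interpolation=cv2.INTER_CUBIC) for q in (b,c)]))
E
```

```text
shift [-0.0006, -0.0002, -0.0015] turn [-0.0007, -0.0029, 0.0025] t 9.2
```

View pics/crop10.png

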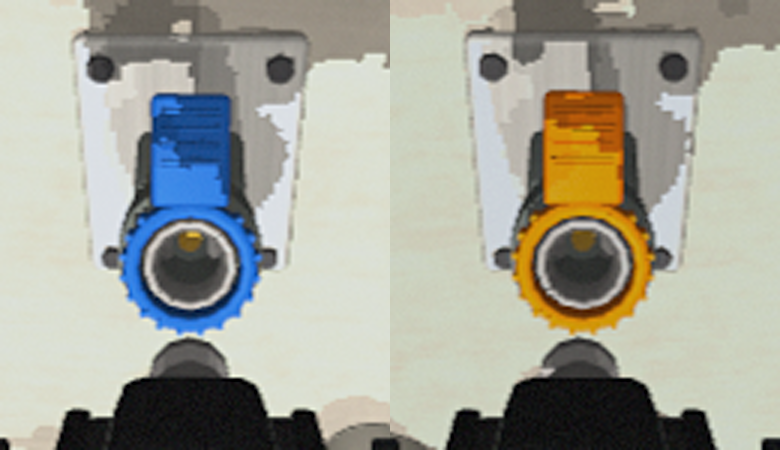

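```bash
python3 - <<'E'
from h import *
for f,lo,hi,yaw,m in [('wrist8.png',(95,90,40),(125,255,255),4,[.575,-.107,.0915]),('wrist9.png',(8,120,60),(26,255,255),-5.5,[.5747,.1256,.0915])]:
    c=load(f);h=cv2.cvtColor(c['pixels'],cv2.COLOR_BGR2HSV);k=cv2.inRange(h,lo,hi);k[:, :255]=0;k[:,313:]=0;k[:100]=0;k[220:]=0
    x=max(cv2.findContours(k,cv2.RETR_EXTERNAL,cv2.CHAIN_APPROX_NONE)[0],key=cv2.contourArea)[:,0]
    print(f,'bbox',x.min(0),x.max(0))
    rg=x[x[:,1]>177]; e=cv2.fitEllipse(rg.astype(np.float32));print(' ellipse',e)
    tb=x[(x[:,1]>142)&(x[:,1]<165)];
    mids=[(v,tb[tb[:,1]==v][:,0].min(),tb[tb[:,1]==v][:,0].max()) for v in range(143,165,7)];print(mids)
    g=cv2.cvtColor(c['pixels'],cv2.COLOR_BGR2GRAY)
    bl=[]
    for (u,v) in ([(253,128),(313,128)] if '8' in f else [(254,127),(315,127)]):
        w=(g[v-7:v+8,u-7:u+8]<90).astype(float); yy,xx=np.mgrid[v-7:v+8,u-7:u+8]; bl.append(((w*xx).sum()/w.sum(),(w*yy).sum()/w.sum()))
    P,T=tool(np.radians(yaw)); q=[plane(c,*b,.012) for b in bl]; print(bl,[(P.T@(a-m)).round(4).tolist() for a in q],'yaw',np.degrees(np.arctan2(*(q[1]-q[0])[[1,0]]))-90)
    a=plane(c,*e[0],.0955); print(' ring in port frame',(P.T@(a-m)).round(4))
E
```

```text
wrist8.png bbox [260 136] [307 216]
 ellipse ((283.014892578125, 192.5012664794922), (45.048709869384766, 45.39902877807617), 16.763484954833984)
[(143, np.int32(270), np.int32(296)), (150, np.int32(270), np.int32(296)), (157, np.int32(270), np.int32(296)), (164, np.int32(270), np.int32(296))]
[(np.float64(253.3125), np.float64(127.15625)), (np.float64(312.9855072463768), np.float64(127.4927536231884))] [[-0.0573, -0.0316, -0.0587], [-0.057, 0.0316, -0.0589]] yaw 3.661945774621074
 ring in port frame [-0.0018 -0.      0.0056]
wrist9.png bbox [260 135] [307 216]
 ellipse ((283.90869140625, 192.33880615234375), (45.06740951538086, 45.247413635253906), 50.95555114746094)
[(143, np.int32(271), np.int32(297)), (150, np.int32(271), np.int32(297)), (157, np.int32(271), np.int32(297)), (164, np.int32(271), np.int32(297))]
[(np.float64(253.87301587301587), np.float64(126.68253968253968)), (np.float64(314.05882352941177), np.float64(126.97058823529412))] [[-0.0589, -0.0308, -0.0578], [-0.0588, 0.0325, -0.0578]] yaw -5.558703950257126
 ring in port frame [-0.0033  0.001   0.0065]
```

```bash
cat > o.py <<'E'
from h import *
P,T=tool(np.radians(-5.5)); m=np.array([.573,.1267,.0915])
def st():
    s=r.read_state();print('port',(P.T@(s['ee_pos']-m)).round(4),'F',(P.T@s['ft_force']).round(1),'w',s['width'].round(4))
E
python3 - <<'E'
from o import *
st(); rel(m+P@[0,0,.06],T)
E
```

```text
Traceback (most recent call last):
  File "o.py", line 4, in st
    s=r.read_state();print('port',(P.T@(s['ee_pos']-m)).round(4),'F',(P.T@s['ft_force']).round(1),'w',s['width'].round(4))
                                                                                                      ^^^^^^^^^^^^^^^^
AttributeError: 'float' object has no attribute 'round'
```

```bash
sed -i "s/s\['width'\].round(4)/round(s['width'],4)/" o.py
python3 - <<'E'
from o import *
st(); rel(m+P@[0,0,.06],T)
E
```

```text
port [ 0.0012 -0.0016  0.1498] F [-0.9 -0.3 -0.7] w 0.0238
shift [0.001, 0.0017, 0.0898] turn [-0.0011, -0.0025, 0.0009] t 9.25
```

step_arm(increments=[[[0.001,0.0017,0.015],[-0.001,-0.0025,0.001]],[[0.001,0.0017,0.04],[-0.001,-0.0025,0.001]],[[0.001,0.0017,0.065],[-0.001,-0.0025,0.001]],[[0.001,0.0017,0.085],[-0.001,-0.0025,0.001]],[[0.001,0.0017,0.09],[-0.001,-0.0025,0.001]]], grip_force=60)

```text
time: 9.75
ee_pos: [0.5429, 0.1272, 0.1408]
eef_rot: [0.048, 0.965, -0.014, 0.257]
ft_force: [-0.4, -0.5, 0.1]
width: 0.0239
```

step_arm(increments=[[[0,0,0.0],[0,0,0]]])

```text
time: 9.85
ee_pos: [0.5427, 0.1261, 0.1402]
eef_rot: [0.048, 0.965, -0.014, 0.256]
ft_force: [0.1, -0.0, 0.5]
width: 0.0237
```

```bash
python3 - <<'E'
from o import *
st(); rel(m+P@[0,0,.035],T)
c=snap('side','side10.png')
cv2.imwrite('pics/crop11.png',cv2.resize(c['pixels'][190:300,230:350],None,fx=5,fy=5,interpolation=cv2.INTER_CUBIC))
E
```

```text
port [-0.0017 -0.0035  0.0572] F [ 0.3 -0.   0.4] w 0.0237
shift [-0.0018, 0.0036, 0.0222] turn [-0.0045, -0.0045, -0.0024] t 9.85
```

View pics/crop11.png

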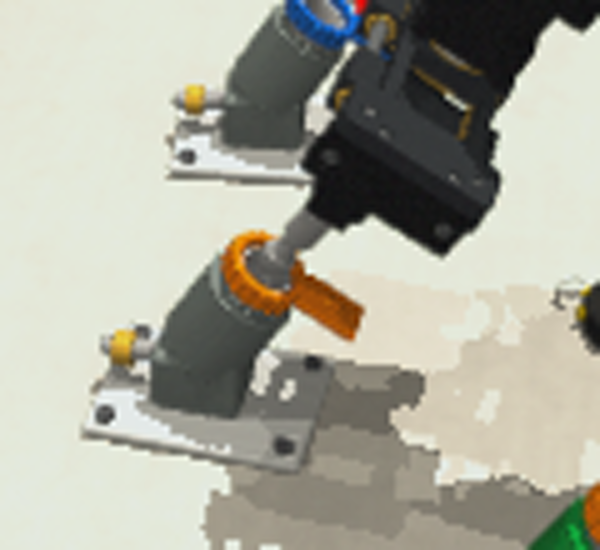

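step_arm(increments=[[[-0.002,0.0036,0.0],[-0.0045,-0.0045,-0.0024]],[[-0.002,0.0036,0.0],[-0.0045,-0.0045,-0.0024]]])

```text
time: 10.1
ee_pos: [0.5451, 0.1299, 0.1427]
eef_rot: [0.046, 0.965, -0.012, 0.26]
ft_force: [-0.3, 1.1, -0.8]
width: 0.024
```

```bash
python3 - <<'E'
from o import *
st(); rel(m+P@[0,0,.035],T)
E
```

```text
port [0.0013 0.0005 0.0584] F [-0.7  1.1 -0.5] w 0.024
shift [0.0013, -0.0006, 0.0234] turn [0.0011, 0.002, -0.0002] t 10.1
```

step_arm(increments=[[[0.001,-0.0005,0.004],[0.001,0.002,0]],[[0.001,-0.0005,0.01],[0.001,0.002,0]],[[0.001,-0.0005,0.016],[0.001,0.002,0]]])

```text
time: 10.4
ee_pos: [0.5519, 0.1287, 0.1276]
eef_rot: [0.046, 0.965, -0.012, 0.258]
ft_force: [-0.8, -0.6, -1.7]
width: 0.0232
```

```bash
python3 - <<'E'
from o import *
st(); rel(m+P@[0,0,.025],T)
E
```

```text
port [-0.0003  0.      0.0419] F [-1.5 -0.7 -1.1] w 0.0232
shift [-0.0003, -0.0, 0.0169] turn [-0.0001, -0.0007, -0.0001] t 10.4
```

Well centred; continue in.

step_arm(increments=[[[0,0,0.004],[0,0,0]],[[0,0,0.009],[0,0,0]],[[0,0,0.014],[0,0,0]],[[0,0,0.018],[0,0,0]],[[0,0,0.018],[0,0,0]]])

```text
time: 10.9
ee_pos: [0.561, 0.128, 0.1116]
eef_rot: [0.046, 0.965, -0.012, 0.258]
ft_force: [-0.4, 0.5, -1.0]
width: 0.0237
```

```bash
python3 - <<'E'
from o import *
st(); rel(m+P@[0,0,.015],T)
E
```

```text
port [-0.0004  0.0001  0.0234] F [-0.9  0.5 -0.7] w 0.0237
shift [-0.0005, -0.0001, 0.0084] turn [-0.0001, -0.001, 0.0001] t 10.9
```

step_arm(increments=[[[0,0,0.003],[0,0,0]],[[0,0,0.006],[0,0,0]],[[0,0,0.008],[0,0,0]],[[0,0,0.009],[0,0,0]]])

```text
time: 11.3
ee_pos: [0.5658, 0.1276, 0.1041]
eef_rot: [0.046, 0.965, -0.012, 0.258]
ft_force: [-5.2, -0.6, 6.8]
width: 0.0238
```

```bash
python3 - <<'E'
from o import *
st(); rel(m+P@[0,0,.010],T)
E
```

```text
port [-0.      0.0002  0.0145] F [-1.  -1.1  8.4] w 0.0238
shift [-0.0, -0.0002, 0.0045] turn [0.0001, -0.0004, 0.0] t 11.3
```

step_arm(increments=[[[0,0,0.002],[0,0,0]],[[0,0,0.003],[0,0,0]],[[0,0,0.004],[0,0,0]],[[0,0,0.004],[0,0,0]]])

```text
time: 11.7
ee_pos: [0.568, 0.1274, 0.1008]
eef_rot: [0.046, 0.965, -0.012, 0.259]
ft_force: [-3.2, -0.2, 4.7]
width: 0.0238
```

```bash
python3 - <<'E'
from o import *
st(); rel(m+P@[0,0,.010],T)
E
```

```text
port [0.0003 0.0003 0.0106] F [-0.4 -0.5  5.7] w 0.0238
shift [0.0003, -0.0003, 0.0006] turn [0.0002, 0.0, -0.0002] t 11.7
```

step_arm(increments=[[[0,0,0.001],[0,0,0]],[[0,0,0.002],[0,0,0]],[[0,0,0.002],[0,0,0]]])

```text
time: 12.0
ee_pos: [0.5691, 0.1273, 0.0993]
eef_rot: [0.047, 0.965, -0.012, 0.259]
ft_force: [-4.8, 0.3, 5.4]
width: 0.024
```

```bash
python3 - <<'E'
from o import *
st()
c=snap('side','side11.png')
cv2.imwrite('pics/crop12.png',cv2.resize(c['pixels'][190:300,230:350],None,fx=5,fy=5,interpolation=cv2.INTER_CUBIC))
E
```

```text
port [0.0006 0.0002 0.0087] F [-1.4 -0.2  7.1] w 0.024
```

View pics/crop12.png

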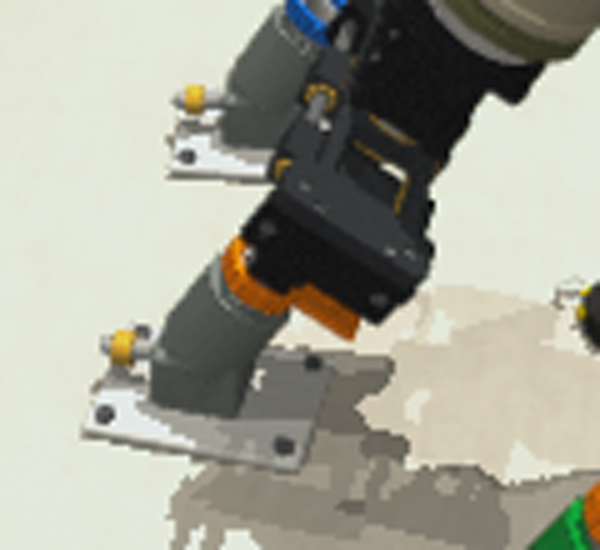

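step_arm(increments=[[[0,0,0.001],[0,0,0]],[[0,0,0.0015],[0,0,0]]])

```text
time: 12.25
ee_pos: [0.5699, 0.1273, 0.0991]
eef_rot: [0.047, 0.965, -0.012, 0.259]
ft_force: [-22.8, -2.0, 26.3]
width: 0.0239
```

```bash
python3 - <<'E'
from o import *
st()
E
```

```text
port [0.0011 0.0003 0.0082] F [-6.3 -4.2 34. ] w 0.0239
```

step_arm(increments=[[[0,0,-0.001],[0,0,0]],[[0,0,-0.001],[0,0,0]]])

```text
time: 12.45
ee_pos: [0.5692, 0.1273, 0.0999]
eef_rot: [0.047, 0.965, -0.013, 0.259]
ft_force: [-6.5, -0.2, 4.5]
width: 0.0238
```

step_arm(increments=[[[0,0,0],[0,0,0]],[[0,0,0],[0,0,0]],[[0,0,0],[0,0,0]],[[0,0,0],[0,0,0]],[[0,0,0],[0,0,0]]], hand=-1)

```text
time: 12.95
ee_pos: [0.5692, 0.1272, 0.0999]
eef_rot: [0.047, 0.965, -0.013, 0.259]
ft_force: [-1.0, 1.0, -0.6]
width: 0.0556
```

```bash
python3 - <<'E'
from o import *
st()
E
```

```text
port [0.0009 0.0001 0.0091] F [-1.3  0.9 -0. ] w 0.0556
```

step_arm(increments=[[[0,0,-0.01],[0,0,0]],[[0,0,-0.03],[0,0,0]],[[0,0,-0.06],[0,0,0]],[[0,0,-0.1],[0,0,0]],[[0,0,-0.14],[0,0,0]]])

```text
time: 13.45
ee_pos: [0.498, 0.134, 0.2225]
eef_rot: [0.047, 0.965, -0.012, 0.259]
ft_force: [0.8, -0.3, 0.3]
width: 0.0857
```

step_arm(increments=[[[0,0,-0.02],[0,0,0]],[[0,0,-0.02],[0,0,0]]])

```text
time: 13.65
ee_pos: [0.4881, 0.1362, 0.2439]
eef_rot: [0.046, 0.964, -0.011, 0.261]
ft_force: [0.4, 0.3, 0.3]
width: 0.0866
```

```bash
python3 - <<'E'
from o import *
st()
c=snap('wrist','wrist12.png')
a=cv2.resize(c['pixels'][105:255,220:350],None,fx=3,fy=3,interpolation=cv2.INTER_CUBIC)
c=snap('side','side12.png')
b=cv2.resize(c['pixels'][170:290,225:325],None,fx=3.75,fy=3.75,interpolation=cv2.INTER_CUBIC)
cv2.imwrite('pics/crop13.png',np.hstack([a,b]))
E
```

```text
port [0.0022 0.0014 0.1747] F [0.4 0.4 0.1] w 0.0866
```

View pics/crop13.png

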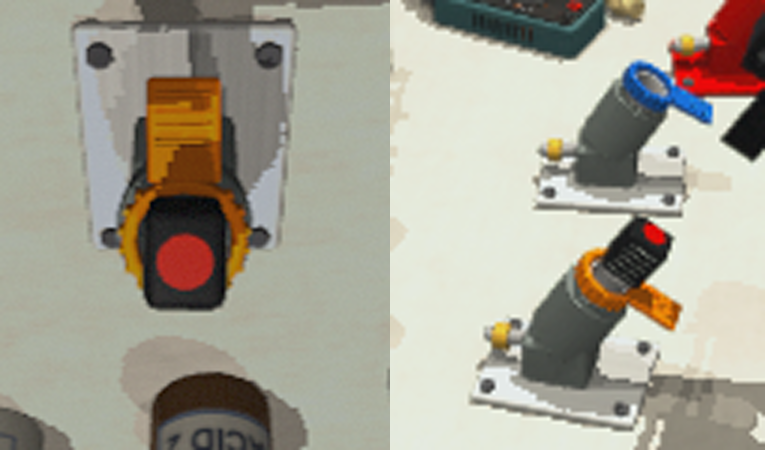

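View pics/side12.png

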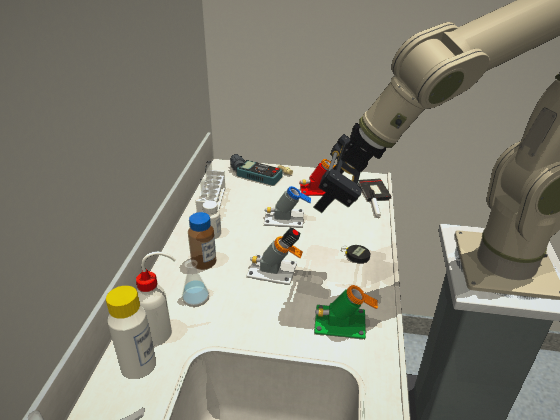

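```bash
python3 - <<'E'
from o import *
def red(c,roi):
    h=cv2.cvtColor(c['pixels'],cv2.COLOR_BGR2HSV);k=cv2.inRange(h,(0,150,90),(6,255,255))|cv2.inRange(h,(174,150,90),(180,255,255));z=np.zeros_like(k);z[roi[1]:roi[3],roi[0]:roi[2]]=k[roi[1]:roi[3],roi[0]:roi[2]]
    M=cv2.moments(z,True);return M['m10']/M['m00'],M['m01']/M['m00'],M['m00']
w=load('wrist12.png');s=load('side12.png')
a=red(w,(265,180,300,210));b=red(s,(285,225,305,240));p,e=tri((w,*a[:2]),(s,*b[:2]));print(a,b,p,np.round(e,4),'port',(P.T@(p-m)).round(4))
# tab/collar comparison, side view before/after
for f in ['side0.png','side1.png','side12.png']:
    c=load(f);h=cv2.cvtColor(c['pixels'],cv2.COLOR_BGR2HSV);k=cv2.inRange(h,(8,120,90),(22,255,255));k[:230]=0;k[265:]=0;k[:,:268]=0;k[:,305:]=0
    x=np.argwhere(k[:,296:]);y=np.argwhere(k);print(f,'tab end centroid',x.mean(0).round(2),len(x),'bbox',y.min(0),y.max(0))
for f in ['side0.png','side12.png']:
    c=load(f);h=cv2.cvtColor(c['pixels'],cv2.COLOR_BGR2HSV);k=cv2.inRange(h,(100,120,60),(125,255,255));k[:180]=0;k[210:]=0;k[:,:280]=0;k[:,318:]=0
    x=np.argwhere(k[:,302:]);y=np.argwhere(k);print(f,'blue',x.mean(0).round(2),len(x),'bbox',y.min(0),y.max(0))
E
```

```text
(281.12847222222223, 191.82291666666666, 288.0) (294.962962962963, 231.92592592592592, 27.0) [0.54404565 0.12979909 0.13286574] [0. 0.] port [-0.0045  0.0003  0.0504]
side0.png tab end centroid [252.4    2.42] 50 bbox [236 274] [257 302]
side1.png tab end centroid [252.62   2.38] 47 bbox [236 274] [257 302]
side12.png tab end centroid [252.43   2.35] 49 bbox [236 274] [257 302]
side0.png blue [198.   4.] 49 bbox [186 287] [202 310]
side12.png blue [198.   4.] 49 bbox [186 287] [202 310]
```

```bash
python3 -c "
from bench import r
print(r.close_job(), r.read_state()['time'])"
```

```text
the job is handed in; nothing more can be done
the job is handed in; nothing more can be done
```

The plug is locked in the orange port and released, and I handed the job in at about 13.8 s. I pressed the blue tab in until the plug sprang up, pulled the plug right out, then pushed it into the orange port down to the solid floor.

**Final checks:**
- **Lock:** the plug's top is 50.4 mm above the orange rim, so its grip centre is at about 31.4 mm, against 31 mm when locked.
- **Collars:** in the side view, both collars and tabs are back at their starting pixels to within about 0.2 px.
- **Robot and bystanders:** the arm is clear, with the wrist force near zero. The flask, white-capped bottle and stopwatch look unmoved.

**Points that disagreed or ran high:**
- The plug's top measured 4.5 mm off the port axis. My ring measurements showed the same kind of offset, so I put it down to calibration bias. I did not measure the plug's axis angle separately.
- The wrist force reached about 66 N briefly at the blue collar's stop and 34 N at the orange floor. Both were well below the 120 N wrist limit. The blue press exceeded 40 N, but through the fingertips; I took the 40 N limit to cover only the arm and gripper body.

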